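# Set a straightedge against two pins and lock it with the sound hold-down

### The arm

A 6-joint arm with a two-finger parallel gripper is mounted at the origin on the work surface. World frame = base frame: x ahead of the robot, y to its left, z up, the work surface at z = 0. Lengths are in m, angles in rad, forces in N, time in s.
With the tool pointing down it reaches from about 0.3 to 0.775 m from the base axis. Payload 14.6 kg.
Tool frame: the origin (TCP) lies at the very end of the fingers, on their centre line; the grasp point (between the pads) lies 19 mm behind it; z points along the fingers, y is the line along which they close (so a half turn about z gives the same grasp; the last joint's range is limited). The gripper opens to 94 mm and grips with 3 to 60 N. Pads are 16 mm wide; open, the fingers measure 119 mm over their backs; the gripper's body (75 mm by 177 mm) begins 78 mm behind the grasp point.
Start: joints at [-1.39, 0.3, 1.521, -0, 1.321, -0.067], TCP at [0.135, -0.533, 0.205] pointing down, gripper open.
Joint ranges: [-3.03, 3.03], [-0.79, 2.21], [0.23, 2.52], [-1.04, 4.18], [0, 3.07], [-2.55, 2.55]. Speed limits (rad/s): [2.22, 2.22, 2.57, 3.14, 3.14, 3.14].

### API

Orientations are given as [roll, pitch, yaw] about the fixed x, y, z axes, in that order (R = Rz(yaw) Ry(pitch) Rx(roll)).
In Python, from station import ctrl gives the robot as it stands.
- The arm moves only by the tool move_arm, never from a script. Its argument "increments" is a list of rows, each a list of 7 numbers: the opening, from 0 (shut) to 1 (fully open), then the shift along the tool's x, y, z in units of 50 mm (1.0 is 50 mm), then the turn, a rotation vector about the tool's x, y, z in rad. In form: [[claw, tx, ty, tz, rx, ry, rz], ...]. A call has 1 to 20 rows; each row shifts and turns the commanded pose from where the row before left it, along the tool's axes as they then stand; what a row does not reach is not made up. A row lasts 1/10 s, in which the tool goes at most 50 mm and 8.59 degrees, less where a joint would pass 70% of its speed; a pose out of reach is approached as far as the arm can. A call is refused whole if a number of a shift passes 1 or a number of a turn 0.15, either way. A call with a gripper value outside its range is refused whole. The fingers move at their own pace and stop on an object; "force" is the grip in N (left out, the last holds). Time passes only in rows, so rows that do not move let the fingers close. It gives the time, the measured TCP pose, the force, the opening and the grip force at its end, in the units of the state.
- ctrl.get_obs(): the state, without advancing time (a new reading comes with each control period).
- ctrl.camera(name): name is "scene" or "side" or "wrist"; returns a dict with "color" (400x640x3 uint8, blue, green, red), "K" (3x3 intrinsics, pixels), "distortion" ([k1, k2, p1, p2, k3] as OpenCV has them; the pictures are not rectified), "pose" (4x4, takes a point from camera to world coordinates); the wrist camera has in their place "tool_from_camera" (4x4, takes a point from camera to tool coordinates, whose origin is the TCP and whose axes are the flange's). Camera axes: x right, y down, z forward; pixel columns grow to the right and rows downward; lengths in m; the calibration is good to about 2 mm. A picture is of the moment at which its call begins: read the wrist's pose just before it. There is no depth.
- ctrl.hand_in(): hands the job in; it is judged then, once.
Trained networks look in a picture, given as the dict that the camera call returned (one of the last four; its "shot" number tells which), for a name from the list of things; names that differ only in an ending like _2 or _b are one class to them, and where a whole thing is asked for, a point or a joint stands for the part that bears it (a point fixed in the world has none). Each returns a list of dicts, best first, with "conf" (0 to 1); they miss things now and then, are a little off and sometimes report something else, mostly with a low value. They report only what shows in the picture. A call takes as long as a camera call. They do not tell look-alikes from the thing itself.
- ctrl.cut_out(name, picture): "mask" (400x640 bool, what is visible of it) and "centre" ([row, column] in pixels, amid what is visible of it).
The state is a dict: "time_s": time; "qpos": joint angles; "joint_vel": joint speeds; "tau": joint torques, N m; "ee_pos": TCP position; "eef_rot": TCP orientation; "force": force on the tool from outside, world axes, zero at the start; "moment": the same for the moment, N m; "grip_width": finger opening in m; "grip_force": force on a finger pad.
Only numpy, scipy, OpenCV 4.12 (cv2) and the standard library are available. Lean on these libraries where they do the work, as an engineer would, in place of code of your own. Each camera call takes 0.05 s, during which the arm holds its last target. There are 200 camera calls.

### The job

Keeping it flat on the jig plate, slide the straightedge until its long free edge touches both steel pins at once, with its ends lying in front of both hold-down slides. Then try both slides by drawing each one out over the straightedge as far as it will go: leave the one that runs freely fully out over the straightedge, and push the one that binds part-way fully back. Leave the straightedge touching both pins, and do not disturb the other things on the bench.

Things in the scene. Friction and masses are not known exactly. Their poses are not given: they have to be found in the camera images.
- plate: fixed dark steel jig plate, 320 (its x) by 300 (its y) by 12 mm thick, lying flat on the bench. Origin: centre of its underside; x points away from the robot towards the guide blocks of the slides, y to the left, z up
- straightedge: loose aluminium straightedge on the plate, nearer the robot than the pins: blade 50 (its x) by 200 (its y) by 8 mm, about 0.35 kg. Origin: centre of the blade's underside; z up. Its working edge, the long side at x = +25 mm, faces the pins. On it stands a black grip rib, 16 mm thick (x from -16 to 0), 70 mm long (y from -35 to +35), top at z = 40 mm
- pin_left: left steel pin, fixed upright in the plate: 12 mm diameter, 22 mm tall. Origin: on its axis at the plate's top face
- pin_right: right steel pin, same as the left one; about 84 mm between them. Origin: on its axis at the plate's top face. With the edge touching both pins, both pin axes lie at x = +31 mm in the straightedge's frame
- slide_a_knob (a point): hold-down slide A: top centre of the upright black knob (20 mm across, 35 mm tall) on its flat steel bar (16 mm wide, 8 mm thick). The bar's underside is 10 mm, the knob's top 53 mm above the plate. The bar slides only along the plate's x axis; parked, the knob's centre is at x = +50 mm in the plate's frame
- slide_b_knob (a point): hold-down slide B: top centre of the upright black knob (20 mm across, 35 mm tall) on its flat steel bar (16 mm wide, 8 mm thick). The bar's underside is 10 mm, the knob's top 53 mm above the plate. The bar slides only along the plate's x axis; parked, the knob's centre is at x = +50 mm in the plate's frame
- slide_a: fixed wooden guide block of slide A, 50 by 52 mm, 30 mm tall, spanning x = 75 to 125 mm in this frame, which lies on the plate's top face on the bar's line; axes as the plate's. The two slides look alike, 144 mm apart, 72 mm either side of the plate's middle; which stands on the left varies
- slide_b: fixed wooden guide block of slide B, 50 by 52 mm, 30 mm tall, spanning x = 75 to 125 mm in this frame, which lies on the plate's top face on the bar's line; axes as the plate's. The two slides look alike, 144 mm apart, 72 mm either side of the plate's middle; which stands on the left varies
- slide_a_nose (a point): tip of slide A's bar, at its underside, 15 mm ahead (towards the robot) of its knob's centre; passes 2 mm over the blade
- slide_b_nose (a point): tip of slide B's bar, likewise
- slide_a_bar (a joint): travel of the bar of slide A in m: 0 = parked (fully back), grows as the bar is drawn along the plate's -x (towards the robot). About 2 N moves it and it stays where it is left. One of the two slides runs its full 0.055; the other binds: it stops dead at about 0.022 and cannot be drawn further. Which one is not told
- slide_b_bar (a joint): travel of the bar of slide B in m: 0 = parked (fully back), grows as the bar is drawn along the plate's -x (towards the robot). About 2 N moves it and it stays where it is left. One of the two slides runs its full 0.055; the other binds: it stops dead at about 0.022 and cannot be drawn further. Which one is not told
- elephant: bystander: plywood elephant cut-out, about 130 by 100 by 18 mm, lying on the bench left of the plate. Origin: centre of its body's underside
- glue: bystander: glue bottle, 56 mm across, 160 mm tall, standing left of the plate. Origin: centre of its underside
- mallet: bystander: small wooden mallet, 260 mm long, lying right of the plate. Origin: under its middle
- offcut: bystander: wooden offcut 120 by 60 by 25 mm, lying right of the plate. Origin: centre of its underside
Not all that is in view belongs to the job. What is shaped like the straightedge but purple or yellow is not meant.

How it is judged:
By the outcome, as a careful person would: the job done as asked, in the order asked, and still so for the second after the job is handed in, with the robot touching nothing.
It also fails if it takes over 58 s, if anything falls off the work surface, if the arm or the gripper's body presses on something with over 40 N, if the wrist force passes 120 N, or if a joint passes its speed limit or range.

## Working session

There is one attempt and no reset: what is moved stays moved. The work goes in short steps, Python scripts to look and compute and a tool call to move; the robot and the scene stay as the last step left them, time stands still between calls to the robot, and variables do not carry over. Pictures are saved under pics/ and viewed, at most 10 in all, crops included, and the job is handed in when it is done.

Besides the shell and the picture viewer there is one more tool, called after ">>>" by a JSON object that holds its "name" and its "arguments". move_arm: Moves the arm, as the interface text tells. Its arguments: {"type":"object","properties":{"increments":{"type":"array","items":{"type":"array","items":{"type":"number"}}},"force":{"type":"number"}},"required":["increments"]}

```bash
mkdir -p pics; ls; python3 - <<'E'
from station import ctrl
import cv2,numpy as np
o=ctrl.get_obs(); print({k:np.round(v,3) for k,v in o.items()})
for n in ("scene","side"):
    c=ctrl.camera(n); cv2.imwrite(f"pics/{n}0.png",c["color"]); print(n,np.round(c["K"],1).tolist(),np.round(c["distortion"],3),np.round(c["pose"],3).tolist())
E
```

```text
pics
{'time_s': np.float64(0.0), 'qpos': array([-1.39 ,  0.3  ,  1.522,  0.   ,  1.321, -0.067]), 'joint_vel': array([ 0.   , -0.001, -0.001,  0.002,  0.001,  0.001]), 'tau': array([ 3.0000e-03, -5.3180e+01, -3.5273e+01,  7.1000e-02,  2.4000e-02,
       -0.0000e+00]), 'ee_pos': array([ 0.135, -0.533,  0.205]), 'eef_rot': array([-3.14 , -0.   ,  0.248]), 'force': array([ 0.271, -0.405, -0.425]), 'moment': array([0.004, 0.008, 0.001]), 'grip_force': np.float64(0.0), 'grip_width': np.float64(0.094)}
scene [[504.5, 0.0, 324.6], [0.0, 504.5, 198.0], [0.0, 0.0, 1.0]] [0.013 0.    0.    0.    0.   ] [[-0.456, 0.536, -0.711, 1.55], [0.89, 0.279, -0.36, 0.462], [0.005, -0.797, -0.604, 0.97], [0.0, 0.0, 0.0, 1.0]]
side [[375.5, 0.0, 321.7], [0.0, 375.5, 198.4], [0.0, 0.0, 1.0]] [-0.072  0.     0.     0.     0.   ] [[-0.979, -0.098, 0.18, 0.304], [-0.204, 0.543, -0.815, 0.781], [-0.018, -0.834, -0.551, 0.646], [0.0, 0.0, 0.0, 1.0]]
```

View pics/scene0.png

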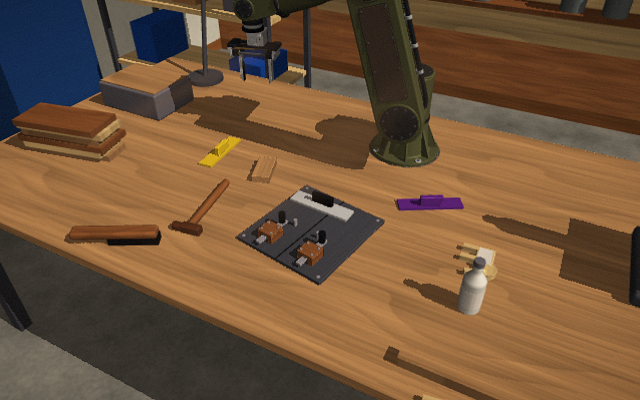

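View pics/side0.png

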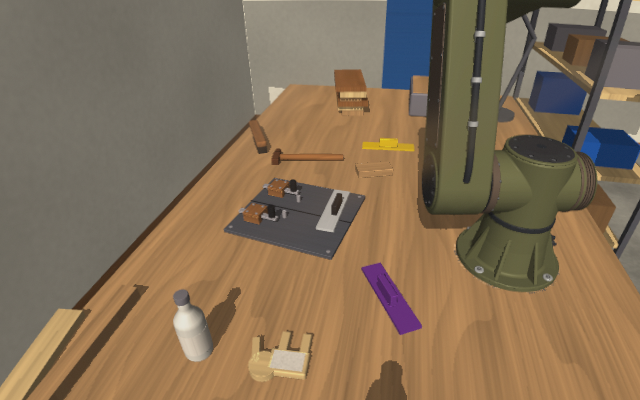

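The scene picture has three straightedge-shaped things: aluminium with a black rib on the plate at (323,203), purple at (430,203) and yellow at (219,151). I choose the aluminium one on the plate. The slides' knobs are at (282,217) and (322,236), and the pins are at about (295,222) and (318,230). Next I work out coarse positions for a wrist view.

```bash
cat > h.py <<'E'
import numpy as np,cv2
from scipy.spatial.transform import Rotation as R
from station import ctrl
def pix2plane(px,c,pose,z):
    u=cv2.undistortPoints(np.array(px,float).reshape(-1,1,2),c["K"],np.array(c["distortion"],float))[:,0]
    d=np.c_[u,np.ones(len(u))]@pose[:3,:3].T; o=pose[:3,3]
    return o+d*((z-o[2])/d[:,2])[:,None]
def tool(o):
    T=np.eye(4);T[:3,:3]=R.from_euler("xyz",o["eef_rot"]).as_matrix();T[:3,3]=o["ee_pos"];return T
def wrist(name):
    o=ctrl.get_obs();c=ctrl.camera("wrist");cv2.imwrite(f"pics/{name}.png",c["color"])
    return c,tool(o)@np.array(c["tool_from_camera"])
def proj(P,c,pose):
    Q=(np.atleast_2d(P)-pose[:3,3])@pose[:3,:3]
    return cv2.projectPoints(Q,np.zeros(3),np.zeros(3),c["K"],np.array(c["distortion"],float))[0][:,0]
E
python3 - <<'E'
from h import *
c=ctrl.camera("scene")
P=pix2plane([(309,186),(384,221),(320,283),(236,238)],c,np.array(c["pose"]),.012);print(P.round(3),P.mean(0))
print(pix2plane([(302,205),(352,218)],c,np.array(c["pose"]),.02).round(3))
print(pix2plane([(282,211),(322,231)],c,np.array(c["pose"]),.065).round(3))
c=ctrl.camera("wrist");print(np.round(c["tool_from_camera"],3).tolist(),np.round(c["K"],1).tolist())
im=cv2.resize(ctrl.camera("scene")["color"][175:295,225:395],None,fx=4.5,fy=4.5,interpolation=cv2.INTER_CUBIC);cv2.imwrite("pics/crop.png",im)
E
```

```text
[[ 0.389 -0.184  0.012]
 [ 0.443  0.098  0.012]
 [ 0.751  0.045  0.012]
 [ 0.707 -0.247  0.012]] [ 0.57251686 -0.07186233  0.012     ]
[[ 0.496 -0.15   0.02 ]
 [ 0.483  0.012  0.02 ]]
[[ 0.597 -0.158  0.065]
 [ 0.622 -0.016  0.065]]
[[-0.001, -0.968, -0.25, 0.072], [1.0, -0.001, -0.0, 0.001], [0.0, -0.25, 0.968, -0.179], [0.0, 0.0, 0.0, 1.0]] [[347.1, 0.0, 316.4], [0.0, 347.1, 201.7], [0.0, 0.0, 1.0]]
```

View pics/crop.png

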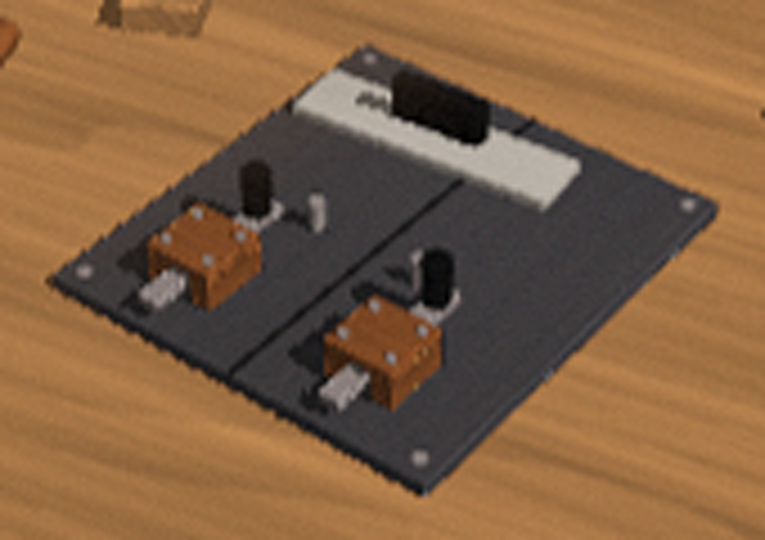

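The crop confirms the aluminium blade with the black rib is on the dark plate, with both pins beyond it. The right pin is at crop (317,212) and the left pin at (418,265), mostly hidden beside the left knob. Now I move above the plate for a close wrist view.

>>> {"name": "move_arm", "arguments": {"increments": [[1,0,0,-0.1,0,0,0.146],[1,0,0,-0.2,0,0,0.146],[1,0,0,0,0,0,0.146],[1,0.48,-0.715,0,0,0,0],[1,0.48,-0.715,0,0,0,0],[1,0.48,-0.715,0,0,0,0],[1,0.48,-0.715,0,0,0,0],[1,0.48,-0.715,0,0,0,0],[1,0.48,-0.715,0,0,0,0],[1,0.48,-0.715,0,0,0,0],[1,0.48,-0.715,0,0,0,0],[1,0.48,-0.715,0,0,0,0],[1,0.48,-0.715,0,0,0,0],[1,0.48,-0.715,0,0,0,0],[1,0.48,-0.715,0,0,0,0],[1,0.48,-0.715,0,0,0,0],[1,0.48,-0.715,0,0,0,0],[1,0.48,-0.715,0,0,0,0],[1,0,0,0,0,0,0],[1,0,0,0,0,0,0]]}}

```text
time_s: 2.25
ee_pos: [0.5898, -0.0741, 0.2198]
eef_rot: [3.141, 0.001, -0.189]
force: [-0.1, -0.0, -1.0]
grip_width: 0.0938
grip_force: 0.0
```

```bash
python3 - <<'E'
from h import *
c,p=wrist("w1")
print(ctrl.get_obs()["time_s"])
for n in("straightedge","plate","pin_left","slide_a_knob"):
    for d in ctrl.cut_out(n,c)[:3]:
        m=d["mask"];print(n,round(d["conf"],2),np.round(d["centre"]),m.sum(),cv2.minAreaRect(np.argwhere(m)[:,::-1].astype(np.float32)))
E
```

```text
2.3
straightedge 0.73 [390. 210.] 1156 ((206.0, 384.5), (29.0, 62.0), 90.0)
straightedge 0.71 [ 91. 623.] 5943 ((621.5950927734375, 96.60958862304688), (222.18150329589844, 61.56468963623047), 72.25532531738281)
straightedge 0.67 [281. 344.] 5842 ((345.3069763183594, 281.0693054199219), (48.55781555175781, 139.30520629882812), 84.2894058227539)
plate 0.73 [168. 321.] 50294 ((324.5, 180.5), (265.0, 283.0), 90.0)
pin_left 0.71 [180. 288.] 114 ((288.0000305175781, 180.50001525878906), (9.391485214233398, 13.416407585144043), 26.56505012512207)
pin_left 0.38 [140. 397.] 1308 ((397.5, 112.0), (120.0, 25.0), 90.0)
slide_a_knob 0.58 [143. 395.] 1240 ((397.5, 112.0), (118.0, 25.0), 90.0)
```

View pics/w1.png

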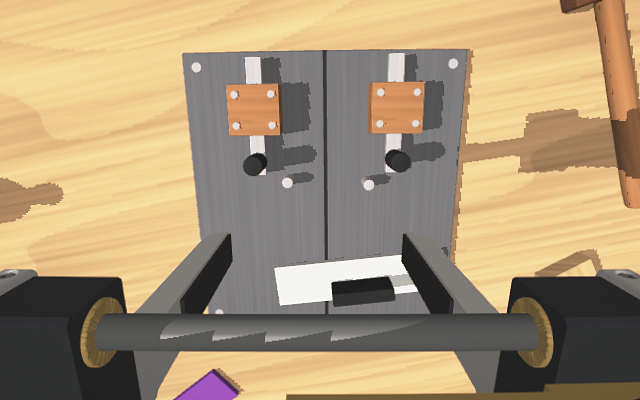

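The wrist view shows the pin tops at about (288,183) and (369,185), the knob tops at (254,165) and (398,161), and the guide blocks at (254,109) and (396,107). The blade's far-left corner is at (275,268) and its right end is hidden by a finger. I back off 100 mm to see the whole blade.

>>> {"name": "move_arm", "arguments": {"increments": [[1,-0.5,0,0,0,0,0],[1,-0.5,0,0,0,0,0],[1,-0.5,0,0,0,0,0],[1,-0.5,0,0,0,0,0],[1,0,0,0,0,0,0],[1,0,0,0,0,0,0]]}}

```text
time_s: 3.1
ee_pos: [0.4916, -0.0562, 0.2211]
eef_rot: [3.142, -0.001, -0.191]
force: [-0.1, -0.4, -0.1]
grip_width: 0.0943
grip_force: 0.0
```

```bash
python3 - <<'E'
from h import *
c,p=wrist("w2")
np.savez("w2.npz",K=c["K"],distortion=c["distortion"],pose=p)
cv2.imwrite("pics/w2c.png",cv2.resize(c["color"][0:250,160:480],None,fx=2.4,fy=2.4,interpolation=cv2.INTER_CUBIC))
E
```

```text
(no output)
```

View pics/w2c.png

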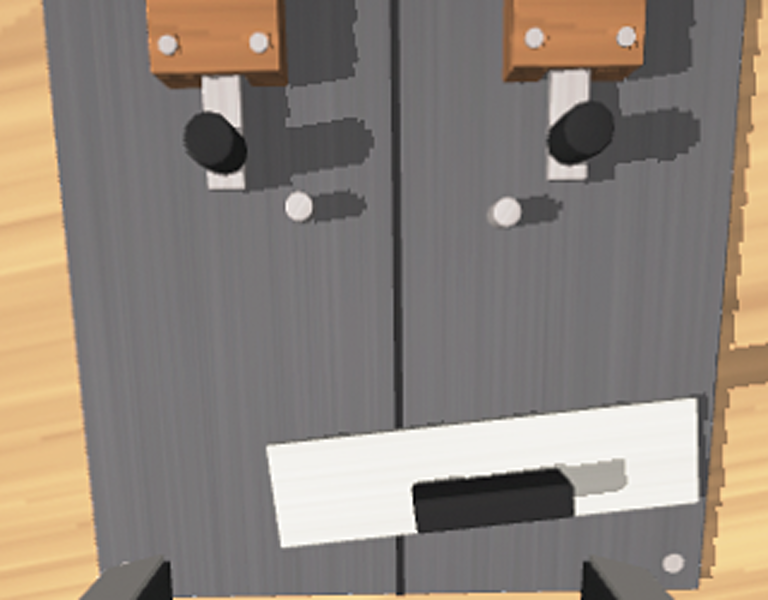

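The blade corners in the crop are (267,445), (697,398), (699,500) and (282,548). The pin tops are at (299,207) and (507,211), and the knob tops at about (210,139) and (587,128).

```bash
cat > fit.py <<'E'
from h import *
c=np.load("w2.npz");p=c["pose"]
f=lambda px,z:pix2plane(np.array(px)/2.4+[160-.3,-.3],c,p,z)
B=f([(267,445),(697,398),(699,500),(282,548)],.020);P=f([(299,207),(507,211)],.034);Kn=f([(210,139),(587,128)],.065)
S=f([(392,5),(401,590)],.012)
ang=lambda v:np.arctan2(v[1],v[0])
print("blade",B.round(4).tolist(),"centre",B.mean(0).round(4),"L",np.linalg.norm(B[0]-B[1]),np.linalg.norm(B[1]-B[2]))
yb=ang(B[0]-B[1]+B[3]-B[2])-np.pi/2
yp=ang(P[0]-P[1])-np.pi/2
print("yaw blade",yb,"pins",P.round(4).tolist(),np.linalg.norm(P[0]-P[1]),"yaw pins",yp)
print("knobs",Kn.round(4).tolist(),np.linalg.norm(Kn[0]-Kn[1]),"yaw plate",ang(Kn[0]-Kn[1])-np.pi/2,ang(S[0]-S[1]))
# goal frame
yaw=ang(S[0]-S[1])
n=np.array([np.cos(yp),np.sin(yp)]);t=np.array([-n[1],n[0]])
mid=Kn.mean(0)[:2]; pc=P.mean(0)[:2]
C=pc-31e-3*n; 
# choose y offset so the blade spans slide lines: centre blade on the plate middle line
xd=np.array([np.cos(yaw),np.sin(yaw)]);yd=np.array([-xd[1],xd[0]])
s=((mid-C)@yd)/(t@yd);print("pin mid in slide frame",(pc-mid)@xd,(pc-mid)@yd,"offset along",s)
C=C+s*t;print("goal centre",C,"yaw",yp)
b=B.mean(0)[:2];nb=np.array([np.cos(yb),np.sin(yb)])
print("rib now",b-.008*nb,"rib goal",C-.008*n)
E
python3 fit.py
```

```text
blade [[0.4948, -0.0058, 0.02], [0.4787, -0.205, 0.02], [0.4297, -0.2012, 0.02], [0.4441, -0.0017, 0.02]] centre [ 0.4618 -0.1034  0.02  ] L 0.1998408591223993 0.049058002398178854
yaw blade -0.07639485760066833 pins [[0.594, -0.0439, 0.034], [0.5758, -0.1292, 0.034]] 0.08726837064022279 yaw pins -0.20953197566777826
knobs [[0.6218, -0.0184, 0.065], [0.5986, -0.1585, 0.065]] 0.142064508160819 yaw plate -0.16366021476168502 -0.1701376737868875
pin mid in slide frame -0.025222926487898183 -0.00242281485265942 offset along 0.0012028405715766065
goal centre [ 0.55483814 -0.07893199] yaw -0.20953197566777826
rib now [ 0.45384858 -0.10280781] rib goal [ 0.54701311 -0.07726797]
```

>>> {"name": "move_arm", "arguments": {"increments": [[1,0,0,0.1,0,0,-0.14],[1,0,0,0.15,0,0,-0.14],[1,0,0,0.15,0,0,-0.14],[1,0,0,0.15,0,0,-0.14],[1,0,0,0.15,0,0,-0.14],[1,0,0,0.15,0,0,-0.14],[1,0,0,0.15,0,0,-0.14],[1,0,0,0.15,0,0,-0.14],[1,0,0,0.15,0,0,-0.14],[1,0,0,0.15,0,0,-0.14],[1,0,0,0.15,0,0,-0.14],[1,0,0,0.15,0,0,-0.145],[1,-0.33,-0.22,0.15,0,0,0],[1,-0.33,-0.23,0.1,0,0,0],[1,-0.33,-0.23,0,0,0,0],[1,0,0,0,0,0,0],[1,0,0,0,0,0,0],[1,0,0,0,0,0,0]]}}

```text
time_s: 4.95
ee_pos: [0.4546, -0.1023, 0.1205]
eef_rot: [3.141, -0.0, 1.495]
force: [0.2, 0.4, 1.2]
grip_width: 0.094
grip_force: 0.0
```

```bash
python3 - <<'E'
from h import *
c=ctrl.camera("side");p=np.array(c["pose"])
cv2.imwrite("pics/s3.png",cv2.resize(c["color"][130:260,200:400],None,fx=4,fy=4,interpolation=cv2.INTER_CUBIC))
E
```

>>> {"name": "move_arm", "arguments": {"increments": [[0.6,0,0,0.4,0,0,0],[0.6,0,0,0.5,0,0,0],[0.6,0,0,0.5,0,0,0],[0.6,0,0,0.4,0,0,0],[0.6,0,0,0.11,0,0,0],[0.6,0,0,0,0,0,0],[0,0,0,0,0,0,0],[0,0,0,0,0,0,0],[0,0,0,0,0,0,0],[0,0,0,0,0,0,0],[0,0,0,0,0,0,0],[0,0,0,0,0,0,0]], "force": 15}}

```text
time_s: 6.2
ee_pos: [0.454, -0.1026, 0.0251]
eef_rot: [3.141, 0.0, 1.495]
force: [0.4, 0.5, 0.7]
grip_width: 0.0159
grip_force: 15.0
```

>>> {"name": "move_arm", "arguments": {"increments": [[0,0,0,0,0,0,0.067],[0,0,0,0,0,0,0.067],[0,0.11,0.2,0,0,0,0],[0,0.11,0.2,0,0,0,0],[0,0.11,0.2,0,0,0,0],[0,0.11,0.2,0,0,0,0],[0,0.11,0.2,0,0,0,0],[0,0.11,0.2,0,0,0,0],[0,0.11,0.2,0,0,0,0],[0,0.11,0.23,0,0,0,0],[0,0,0,0,0,0,0],[0,0,0,0,0,0,0],[0,0,0,0,0,0,0]]}}

```text
time_s: 7.5
ee_pos: [0.543, -0.0764, 0.0251]
eef_rot: [3.141, -0.0, 1.361]
force: [2.2, 0.5, 2.3]
grip_width: 0.0159
grip_force: 15.0
```

```bash
python3 - <<'E'
from h import *
c=ctrl.camera("side");p=np.array(c["pose"])
cv2.imwrite("pics/s4.png",cv2.resize(c["color"][150:280,200:400],None,fx=4,fy=4,interpolation=cv2.INTER_CUBIC))
E
```

```text
(no output)
```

View pics/s4.png

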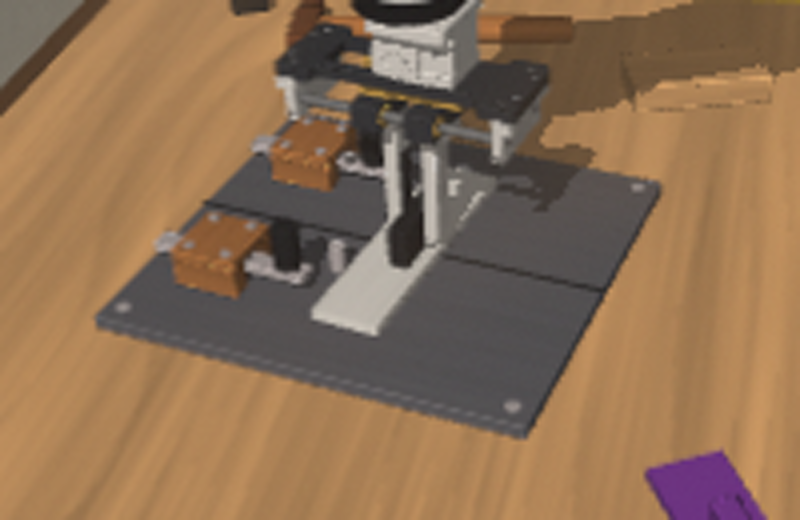

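The left pin is a few mm ahead of the working edge, at crop (340,250). I'll open the gripper slightly and push the rib with the rear finger so the blade can square itself against both pins.

>>> {"name": "move_arm", "arguments": {"increments": [[0.28,0,0,0,0,0,0],[0.28,0,0,0,0,0,0],[0.28,0,0,0,0,0,0],[0.28,0,0.03,0,0,0,0],[0.28,0,0.03,0,0,0,0],[0.28,0,0.03,0,0,0,0],[0.28,0,0.03,0,0,0,0],[0.28,0,0.02,0,0,0,0],[0.28,0,0,0,0,0,0],[0.28,0,0,0,0,0,0]]}}

```text
time_s: 8.55
ee_pos: [0.5497, -0.078, 0.0249]
eef_rot: [3.142, -0.0, 1.361]
force: [-0.6, 0.1, -0.7]
grip_width: 0.0259
grip_force: 0.4
```

>>> {"name": "move_arm", "arguments": {"increments": [[0.28,0,0.02,0,0,0,0],[0.28,0,0.02,0,0,0,0],[0.28,0,0,0,0,0,0],[0.28,0,0,0,0,0,0]]}}

```text
time_s: 8.95
ee_pos: [0.5518, -0.0784, 0.0249]
eef_rot: [3.141, 0.0, 1.361]
force: [-0.3, -0.4, -0.8]
grip_width: 0.0263
grip_force: 0.2
```

>>> {"name": "move_arm", "arguments": {"increments": [[0.28,0,0.02,0,0,0,0],[0.28,0,0.02,0,0,0,0],[0.28,0,0,0,0,0,0]]}}

```text
time_s: 9.25
ee_pos: [0.5527, -0.0785, 0.0249]
eef_rot: [-3.139, -0.0, 1.361]
force: [-8.4, 2.1, 6.9]
grip_width: 0.0261
grip_force: 4.3
```

>>> {"name": "move_arm", "arguments": {"increments": [[0.28,0,0.02,0,0,0,0],[0.28,0,0.02,0,0,0,0],[0.28,0,0,0,0,0,0]]}}

```text
time_s: 9.55
ee_pos: [0.553, -0.0785, 0.0248]
eef_rot: [-3.135, -0.0, 1.361]
force: [-21.9, 5.3, 17.0]
grip_width: 0.0266
grip_force: 11.4
```

Contact is firm at about 22 N along the pin normal. I back off, open, rise and check.

>>> {"name": "move_arm", "arguments": {"increments": [[0.28,0,-0.08,0,0,0,0],[0.28,0,-0.08,0,0,0,0],[0.6,0,0,0,0,0,0],[0.6,0,0,0,0,0,0],[0.6,0,0,-0.2,0,0,0],[0.6,0,0,-0.6,0,0,0],[0.6,0,0,-0.8,0,0,0],[0.6,0,0,-0.8,0,0,0.1],[0.6,0,0,-0.8,0,0,0.14],[0.6,0,0,-0.7,0,0,0.14],[0.6,0,0,0,0,0,0.14],[0.6,0,0,0,0,0,0.14],[0.6,0,0,0,0,0,0.14],[0.6,0,0,0,0,0,0.14],[0.6,0,0,0,0,0,0.14],[0.6,0,0,0,0,0,0.14],[0.6,0,0,0,0,0,0.14],[0.6,0,0,0,0,0,0.14],[0.6,0,0,0,0,0,0.028],[0.6,0,0,0,0,0,0]]}}

```text
time_s: 11.55
ee_pos: [0.5478, -0.0775, 0.2204]
eef_rot: [3.142, -0.001, -0.165]
force: [0.9, 0.6, 0.1]
grip_width: 0.0563
grip_force: 0.0
```

>>> {"name": "move_arm", "arguments": {"increments": [[0.6,0,0,0,0,0,0],[0.6,0,0,0,0,0,0]]}}

```text
time_s: 11.75
ee_pos: [0.5477, -0.0775, 0.2201]
eef_rot: [3.142, -0.0, -0.165]
force: [0.4, -0.2, -0.1]
grip_width: 0.0566
grip_force: 0.0
```

```bash
python3 - <<'E'
from h import *
c,p=wrist("w5")
np.savez("w5.npz",K=c["K"],distortion=c["distortion"],pose=p)
cv2.imwrite("pics/w5c.png",cv2.resize(c["color"][0:250,160:480],None,fx=2.4,fy=2.4,interpolation=cv2.INTER_CUBIC))
E
```

```text
(no output)
```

View pics/w5c.png

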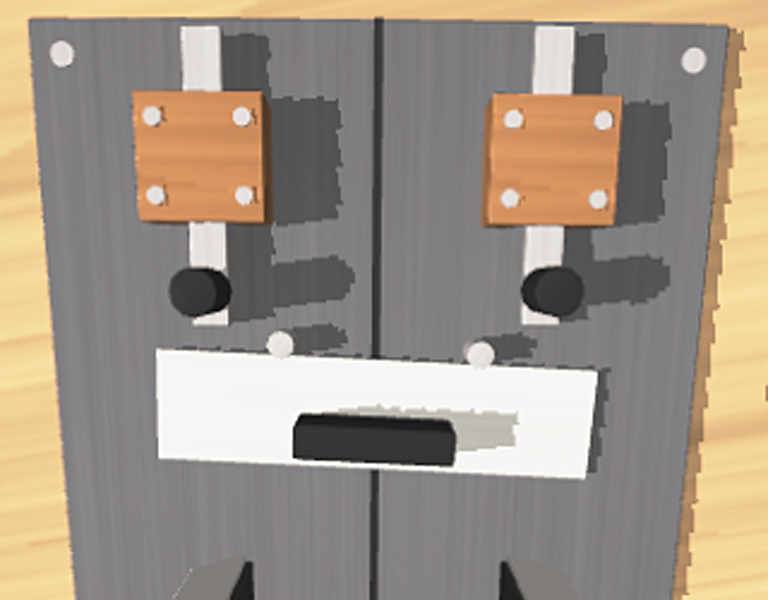

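The blade now lies against both pins, whose tops are at crop (280,345) and (481,355). Its ends span both slide lines, at columns 210 and 543. Now I check the gap numerically and refine the knob positions.

```bash
python3 - <<'E'
from h import *
c=np.load("w5.npz");p=c["pose"]
f=lambda px,z:pix2plane(np.array(px)/2.4+[160-.3,-.3],c,p,z)
B=f([(156,349),(598,370),(585,478),(158,459)],.020);P=f([(280,345),(481,355)],.034);K=f([(196,291),(556,291)],.065)
t=(B[0]-B[1])[:2];L=np.linalg.norm(t);t/=L;n=np.array([t[1],-t[0]])
print("L",L,"gap pins axis from edge (want .006)",[(q[:2]-B[0,:2])@n for q in P],"pinsp",np.linalg.norm(P[0]-P[1]),"yaw",np.arctan2(n[1],n[0]))
S=f([(379,20),(375,590)],.012);d=(S[0]-S[1])[:2];yw=np.arctan2(d[1],d[0])
E=f([(30,18),(728,24)],.012);print("plate yaw",yw,np.arctan2(*(E[0]-E[1])[1::-1])-np.pi/2)
print("knobs",K.round(4),np.linalg.norm(K[0]-K[1]),np.arctan2(*(K[0]-K[1])[1::-1])-np.pi/2)
# plate front far edge mid -> centre, knob prediction
yw=-.17;x=np.array([np.cos(yw),np.sin(yw)]);y=np.array([-x[1],x[0]]);c0=E.mean(0)[:2]-.16*x
print("pred",c0,c0+.05*x+.072*y,c0+.05*x-.072*y)
E
```

```text
L 0.20056391692337636 gap pins axis from edge (want .006) [np.float64(0.005632871494156252), np.float64(0.005453186800613766)] pinsp 0.08748892101752319 yaw -0.21318683336267158
plate yaw -0.17278921035935743 -0.17358680206809662
knobs [[ 0.6226 -0.0193  0.065 ]
 [ 0.5993 -0.1583  0.065 ]] 0.14093467630945156 -0.16591557013269953
pred [ 0.56264098 -0.08145086] [ 0.62410135 -0.01894787] [ 0.59973909 -0.16087208]
```

Both pins sit at the same distance from the edge (5.6 and 5.5 mm, with 6 mm expected), so the blade touches both. Now I go to the left knob.

>>> {"name": "move_arm", "arguments": {"increments": [[0.5,0.32,-0.35,0.3,0,0,0.008],[0.5,0.32,-0.35,0.4,0,0,0],[0.5,0.32,-0.35,0.4,0,0,0],[0.5,0.33,-0.36,0.4,0,0,0],[0.5,0,0,0.5,0,0,0],[0.5,0,0,0.5,0,0,0],[0.5,0,0,0.5,0,0,0],[0.5,0,0,0.4,0,0,0],[0.5,0,0,0.22,0,0,0],[0.5,0,0,0,0,0,0],[0,0,0,0,0,0,0],[0,0,0,0,0,0,0],[0,0,0,0,0,0,0],[0,0,0,0,0,0,0],[0,0,0,0,0,0,0]], "force": 15}}

```text
time_s: 13.3
ee_pos: [0.6241, -0.0173, 0.0398]
eef_rot: [-3.139, -0.002, -0.175]
force: [3.5, 12.8, 2.0]
grip_width: 0.0195
grip_force: 15.0
```

>>> {"name": "move_arm", "arguments": {"increments": [[0,0,-0.04,0,0,0,0],[0,-0.06,0,0,0,0,0],[0,-0.06,0,0,0,0,0],[0,-0.06,0,0,0,0,0],[0,-0.06,0,0,0,0,0],[0,-0.06,0,0,0,0,0],[0,-0.06,0,0,0,0,0],[0,0,0,0,0,0,0]]}}

```text
time_s: 14.1
ee_pos: [0.606, -0.014, 0.0398]
eef_rot: [-3.141, -0.001, -0.175]
force: [-1.0, 1.6, 6.7]
grip_width: 0.0193
grip_force: 15.0
```

>>> {"name": "move_arm", "arguments": {"increments": [[0,-0.05,0,0,0,0,0],[0,-0.05,0,0,0,0,0],[0,-0.05,0,0,0,0,0],[0,0,0,0,0,0,0]]}}

```text
time_s: 14.5
ee_pos: [0.6007, -0.0131, 0.04]
eef_rot: [-3.141, -0.007, -0.175]
force: [15.4, -0.5, -2.2]
grip_width: 0.0195
grip_force: 15.0
```

>>> {"name": "move_arm", "arguments": {"increments": [[0,-0.04,0,0,0,0,0],[0,-0.04,0,0,0,0,0],[0,0,0,0,0,0,0]]}}

```text
time_s: 14.8
ee_pos: [0.5968, -0.0124, 0.04]
eef_rot: [-3.141, -0.007, -0.176]
force: [16.4, -0.7, -2.3]
grip_width: 0.0197
grip_force: 15.0
```

The left slide stops dead at about 22 mm and the pads slip at 16 N, so it is the one that binds. I push it fully back.

>>> {"name": "move_arm", "arguments": {"increments": [[0,0.06,0,0,0,0,0],[0,0.06,0,0,0,0,0],[0,0.06,0,0,0,0,0],[0,0.06,0,0,0,0,0],[0,0.06,0,0,0,0,0],[0,0.06,0,0,0,0,0],[0,0.06,0,0,0,0,0],[0,0.06,0,0,0,0,0],[0,0.06,0,0,0,0,0],[0,0.06,0,0,0,0,0],[0,0.04,0,0,0,0,0],[0,0,0,0,0,0,0]]}}

```text
time_s: 16.0
ee_pos: [0.6244, -0.0172, 0.0389]
eef_rot: [-3.142, 0.005, -0.175]
force: [-11.1, 3.3, 9.9]
grip_width: 0.0199
grip_force: 15.0
```

>>> {"name": "move_arm", "arguments": {"increments": [[0,0.05,0,0,0,0,0],[0,0.04,0,0,0,0,0],[0,0,0,0,0,0,0]]}}

```text
time_s: 16.3
ee_pos: [0.6284, -0.0179, 0.0384]
eef_rot: [-3.142, 0.006, -0.175]
force: [-13.6, 3.6, 7.7]
grip_width: 0.0199
grip_force: 15.0
```

It is back against its rear stop, with the pads slipping at about 14 N. I release it and move to the right knob.

>>> {"name": "move_arm", "arguments": {"increments": [[0.5,0,0,0,0,0,0],[0.5,0,0,0,0,0,0],[0.5,0,0,-0.23,0,0,0],[0.5,0,0,-0.7,0,0,0],[0.5,0,0,-0.7,0,0,0],[0.5,-0.02,0.56,0,0,0,0],[0.5,-0.02,0.58,0,0,0,0],[0.5,-0.02,0.58,0,0,0,0],[0.5,-0.02,0.58,0,0,0,0],[0.5,-0.02,0.56,0,0,0,0],[0.5,0,0,0.5,0,0,0],[0.5,0,0,0.5,0,0,0],[0.5,0,0,0.4,0,0,0],[0.5,0,0,0.2,0,0,0],[0.5,0,0,0,0,0,0],[0,0,0,0,0,0,0],[0,0,0,0,0,0,0],[0,0,0,0,0,0,0],[0,0,0,0,0,0,0],[0,0,0,0,0,0,0]]}}

```text
time_s: 18.3
ee_pos: [0.601, -0.1593, 0.0412]
eef_rot: [3.14, -0.001, -0.175]
force: [-0.9, -3.8, 2.9]
grip_width: 0.0194
grip_force: 15.0
```

Gripped. I draw it out.

>>> {"name": "move_arm", "arguments": {"increments": [[0,0,0.01,0,0,0,0],[0,-0.07,0,0,0,0,0],[0,-0.07,0,0,0,0,0],[0,-0.07,0,0,0,0,0],[0,-0.07,0,0,0,0,0],[0,-0.07,0,0,0,0,0],[0,-0.07,0,0,0,0,0],[0,-0.07,0,0,0,0,0],[0,-0.07,0,0,0,0,0],[0,-0.07,0,0,0,0,0],[0,-0.07,0,0,0,0,0],[0,-0.07,0,0,0,0,0],[0,-0.07,0,0,0,0,0],[0,-0.07,0,0,0,0,0],[0,-0.07,0,0,0,0,0],[0,0,0,0,0,0,0]]}}

```text
time_s: 19.9
ee_pos: [0.5522, -0.1507, 0.0411]
eef_rot: [3.141, -0.001, -0.175]
force: [-2.9, -4.4, 6.5]
grip_width: 0.0197
grip_force: 15.0
```

>>> {"name": "move_arm", "arguments": {"increments": [[0,-0.05,0,0,0,0,0],[0,-0.05,0,0,0,0,0],[0,-0.05,0,0,0,0,0],[0,-0.05,0,0,0,0,0],[0,0,0,0,0,0,0]]}}

```text
time_s: 20.4
ee_pos: [0.5445, -0.1493, 0.0414]
eef_rot: [3.141, -0.006, -0.175]
force: [13.5, -6.5, -2.3]
grip_width: 0.0197
grip_force: 15.0
```

>>> {"name": "move_arm", "arguments": {"increments": [[0,-0.05,0,0,0,0,0],[0,-0.03,0,0,0,0,0],[0,0,0,0,0,0,0],[0.5,0,0,0,0,0,0],[0.5,0,0,0,0,0,0],[0.5,0,0,0,0,0,0],[0.5,0,0,-0.3,0,0,0],[0.5,0,0,-0.8,0,0,0],[0.5,0,0,-0.9,0,0,0],[0.5,0,-0.35,-0.9,0,0,0],[0.5,0,-0.35,-0.7,0,0,0],[0.5,0,-0.35,0,0,0,0],[0.5,0,-0.35,0,0,0,0],[0.5,0,0,0,0,0,0],[0.5,0,0,0,0,0,0]]}}

```text
time_s: 21.9
ee_pos: [0.5507, -0.079, 0.221]
eef_rot: [3.141, -0.0, -0.175]
force: [0.1, -0.2, 0.7]
grip_width: 0.0469
grip_force: 0.0
```

```bash
python3 - <<'E'
from h import *
c,p=wrist("w6")
np.savez("w6.npz",K=c["K"],distortion=c["distortion"],pose=p)
cv2.imwrite("pics/w6c.png",cv2.resize(c["color"][0:250,160:480],None,fx=2.4,fy=2.4,interpolation=cv2.INTER_CUBIC))
E
```

```text
(no output)
```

View pics/w6c.png

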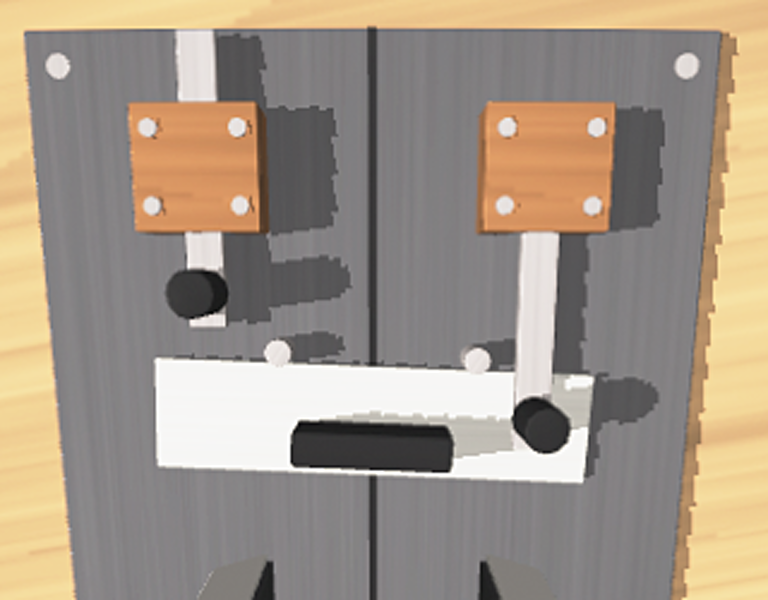

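The left slide is parked with its knob at crop (197,293). The right slide is out over the blade with its knob at (541,426). The blade still appears to touch both pins at (278,353) and (478,360). I check this numerically against the previous view.

```bash
python3 - <<'E'
from h import *
def run(fn,B,P,nose,knob,E):
    c=np.load(fn);p=c["pose"]
    f=lambda px,z:pix2plane(np.array(px)/2.4+[160-.3,-.3],c,p,z)
    B=f(B,.020);P=f(P,.034);E=f(E,.012)[:,:2]
    yd=E[0]-E[1];yd/=np.linalg.norm(yd);x=np.array([yd[1],-yd[0]]);c0=E.mean(0)-.16*x
    t=(B[0]-B[1])[:2];t/=np.linalg.norm(t);n=np.array([t[1],-t[0]])
    print(fn,"gaps",[round((q[:2]-B[0,:2])@n,4) for q in P],"corners",B[:,:2].round(4).tolist())
    for nm,q in(("pins",P),("nosetop",f(nose,.030)),("knob",f(knob,.065))):
        print(nm,[((v[:2]-c0)@x).round(4) for v in q],[((v[:2]-c0)@yd).round(4) for v in q])
run("w5.npz",[(156,349),(598,370)],[(280,345),(481,355)],[(211,324),(540,323)],[(196,291),(556,291)],[(30,18),(728,24)])
run("w6.npz",[(156,358),(594,377)],[(278,353),(478,360)],[(207,325),(532,450)],[(193,292),(545,430)],[(25,31),(722,31)])
E
```

```text
w5.npz gaps [np.float64(0.0056), np.float64(0.0055)] corners [[0.6012, 0.0137], [0.5587, -0.1824]]
pins [np.float64(0.0249), np.float64(0.0212)] [np.float64(0.0421), np.float64(-0.0454)]
nosetop [np.float64(0.0334), np.float64(0.0349)] [np.float64(0.0725), np.float64(-0.0711)]
knob [np.float64(0.0483), np.float64(0.0494)] [np.float64(0.071), np.float64(-0.0699)]
w6.npz gaps [np.float64(0.006), np.float64(0.0067)] corners [[0.6011, 0.0128], [0.5578, -0.1821]]
pins [np.float64(0.0253), np.float64(0.0222)] [np.float64(0.0417), np.float64(-0.0456)]
nosetop [np.float64(0.0371), np.float64(-0.0188)] [np.float64(0.073), np.float64(-0.0719)]
knob [np.float64(0.0521), np.float64(-0.003)] [np.float64(0.0709), np.float64(-0.0701)]
```

```bash
python3 - <<'E'
from h import *
out=[]
for fn,cx,cy in(("w5",(277,360),(146,148)),("w6",(276,359),(147,150))):
    g=cv2.imread(f"pics/{fn}.png");d=np.load(fn+".npz")
    gr=g.min(2).astype(float);pts=[]
    for u in range(232,390):
        if any(abs(u-x)<14 for x in cx) or u>365: continue
        col=gr[135:170,u];i=np.where(col>190)[0]
        if len(i) and i[0]>0:
            i=i[0];pts.append((u,135+i-(col[i]-190)/max(col[i]-col[i-1],1)))
    W=pix2plane(pts,d,d["pose"],.020)[:,:2]
    l=cv2.fitLine(W.astype(np.float32),cv2.DIST_HUBER,0,1e-4,1e-4).ravel();t=l[:2]*np.sign(l[1]);n=np.array([t[1],-t[0]])
    print(fn,len(W),"yaw",np.arctan2(n[1],n[0]),"offset",(l[2:]@[np.cos(-.213),np.sin(-.213)]),"rms",np.std((W-l[2:])@n))
    out.append(np.hstack([cv2.resize(g[130:165,x-22:x+23],(390,300),interpolation=cv2.INTER_NEAREST) for x in cx]))
cv2.imwrite("pics/cmp.png",np.vstack(out)[:600,:800])
E
```

```text
w5 88 yaw -0.21610233 offset 0.5844962663550334 rms 0.00012418185426635517
w6 72 yaw -0.21543607 offset 0.5844543412538056 rms 0.00011941261750078709
```

View pics/cmp.png

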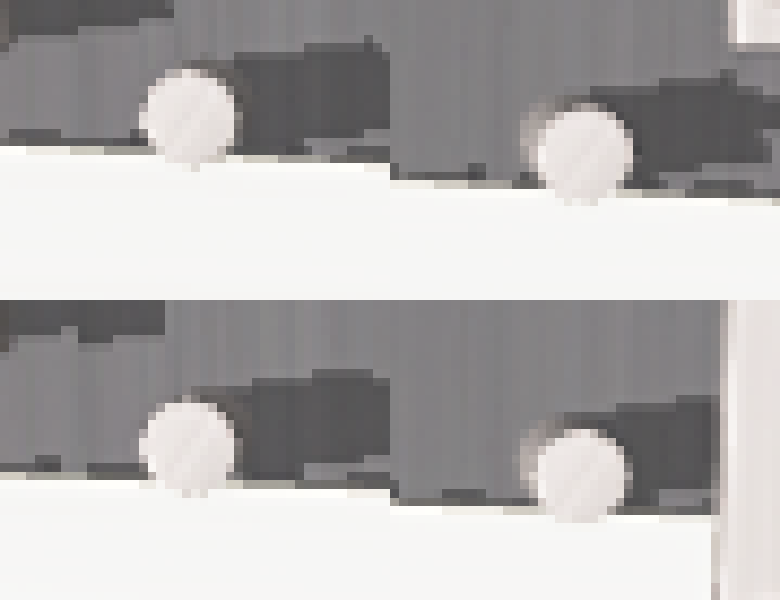

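The crops show the edge against both pins, and it has not moved since I seated it (0.04 mm, 0.0007 rad). The gripper is clear of everything.

```bash
python3 -c "
from station import ctrl
print(ctrl.hand_in())"
```

```text
the job is handed in; nothing more can be done
None
```

I handed the job in at about 22 s: the straightedge touches both pins, the left slide (the one that binds) is pushed fully back, and the right slide (the free one) is fully out over the straightedge.

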